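Press spring check: stroke the lever, hold the sprung hood just below balance

TASK

We have fitted new springs to the small bench press. With its hood shut, swing the stroke lever on its right side down to its stop and let it spring back fully; then lift the hood by its handle bar past its balance point (where it lines up with the slanting index arm) and ease it back to a few degrees below balance, keeping hold of it so that it never flies open or slams shut. Finish holding the hood still there with the gripper, so that the spring can be adjusted, and leave the loose things beside the press where they are.

Things in the scene. Friction and masses are not known exactly. Their poses are not given: they have to be found in the camera images.
- press: grey bench press fixed to the worktop: dark base plate 190 (x) x 230 (y) x 10 mm, housing 165 x 180 mm with its rim 95 mm above the worktop, closed by a grey hood. Origin on the worktop, 5 mm behind the middle of the base plate; own -x is the front (handle side), +y its left, z up
- hood (a joint): hood angle about its rear hinge, rad: 0 shut and level, 1.0 balance point (plate parallel to the index arm), 1.45 open stop. A spring strut and its weight (0.45 kg) drive it shut below 1.0 and open above; it stays nowhere between. Force to hold it at the bar: 5 N up at 0, 2.7 N at 0.6, 0.7 N at 0.9, 0 at 1.0, 1.2 N back at 1.2
- hood_hinge (a point): middle of the hood's hinge axis, which runs along the press's own y, 65 mm behind the press origin and 102 mm above the worktop
- hood_grip (a point): middle of the hood's handle bar: round, black, 14 mm thick, 104 mm long, along the press's y; turns with the hood. 204 mm from the hinge axis, seen from there 0.108 rad above the hood plate; 124 mm above the worktop when shut. Two 9 mm steel arms 45 mm to each side of the middle join it to the plate (166 mm wide, 5 mm thick), whose front edge is 37 mm behind the bar
- index_tip (a point): free end of the flat aluminium index arm (135 x 12 x 4 mm), fixed to the press at its left side (own y +111 mm): it runs from the hinge axis forward and up at 1.0 rad (57 degrees) above level and marks the balance point
- stroke_lever (a joint): angle of the stroke lever in rad: 0 = at rest, pointing to the front and 0.559 rad (32 degrees) above level; grows as its grip is swung down; 0.8 = its stop, 0.24 rad below level. A spring brings it back to 0; about 2.5 N at the grip starts it, about 6 N holds it at the stop
- lever_pivot (a point): point on the lever's pivot axis (along the press's own y) abreast of the lever's grip point: press frame x 0, y -160, z 75 mm
- lever_grip (a point): grip point of the stroke lever, on its crank grip: a round black bar 16 mm thick and 74 mm long along the press's own y, reaching 32 mm to the right and 42 mm to the left of this point, 120 mm from the pivot point; moves with the lever (139 mm above the worktop at rest, 46 mm at the stop). A 10 mm rod, 37 mm to the left of this point, joins it to the pivot
- sticky_pad: yellow pad of note paper lying flat, 81 x 81 x 13 mm, loose in front of the press; origin under its centre; leave it alone
- screw_jar: white jar with a black lid, 59 mm across, 64 mm high, loose to the left of the press; origin under its centre; leave it alone
- brass_weight: small brass knobbed weight, 45 mm across, 53 mm high, loose to the left of the press; origin under its centre; leave it alone

How it is judged:
By the outcome, as a careful person would: the job done as asked, in the order asked, and still so for the second after the job is handed in, while the arm keeps its last pose, push and grip.
It also fails if it takes over 48 s, if anything falls off the work surface, if the arm or the gripper's body presses on something with over 40 N, if the wrist force passes 120 N, or if a joint passes its speed limit or range.

ROBOT

A 6-joint arm with a two-finger parallel gripper is mounted at the origin on a cart in front of the work surface, level with it; the furniture and walls round the work are solid. World frame = base frame: x ahead of the robot, y to its left, z up, the work surface at z = 0. Lengths are in m, angles in degrees, forces in N, time in s.
With the tool pointing down it reaches from about 0.4 to 0.825 m from the base axis. Payload 7 kg.
Tool frame: the origin (TCP) lies on the centre line of the jaws, within the pads' length; the fingertips stand 19 mm ahead of it and the grasp point (between the pads) is the TCP (r.tip_extent is the distance from the TCP to the fingertips, in m); z points along the fingers, y is the line along which they close (so a half turn about z gives the same grasp; the last joint's range is limited). The gripper opens to 88 mm and grips with 3 to 60 N. Pads are 19 mm wide; open, the fingers measure 130 mm over their backs; the gripper's body (78 mm by 193 mm) begins 47 mm behind the grasp point.
Start: joints at [-49.899, 20.546, 0.682, 0, -70.136, -16.507], TCP at [0.27, -0.619, 0.246] pointing down, gripper open.
Joint ranges: [-176.03, 176.03], [-82.01, 121.73], [-58.28, 71.71], [-173.87, 95.51], [-174.79, -0.11], [-173.66, 173.66]. Speed limits (degrees/s): [136.94, 136.94, 172.46, 180, 180, 180].

INTERFACE

Orientations are given as [roll, pitch, yaw] about the fixed x, y, z axes, in that order (R = Rz(yaw) Ry(pitch) Rx(roll)).
In Python, from plant import r gives the robot as it stands. The module is installed in compiled form; this text tells all that it offers.
- The arm moves only by the tool jog_arm, never from a script. Its argument "deltas" is a list that holds one entry, the list of rows, each a list of 5 numbers: the opening, from -1 (shut) to 1 (fully open), then the shift along the world's x, y, z in cm, then the turn about the world's z in rad. In form: [[[claw, dx, dy, dz, turn], ...]]. A call has 1 to 8 rows; each row shifts and turns the commanded pose from where the row before left it; what a row does not reach is not made up. A row lasts 1/8 s, in which the tool goes at most 62.5 mm and 10.7 degrees, less where a joint would pass 70% of its speed; a pose out of reach is approached as far as the arm can. A call with a gripper value outside its range is refused whole. The fingers move at their own pace and stop on an object; "force" is the grip in N (left out, the last holds). Time passes only in rows, so rows that do not move let the fingers close. It gives the time, the measured TCP pose, the force, the opening and the grip force at its end, in the units of the state.
- r.get_state(): the state, without advancing time (a new reading comes with each control period).
- r.capture(name): name is "scene" or "top" or "wrist"; returns the picture (400x640x3 uint8, blue, green, red); there is no depth.
- r.camera_info(name): a dict with "fx", "fy", "cx", "cy" (pixels), "view" (4x4, takes a point from world to camera coordinates). Camera axes: x right, y up, looking along -z (the intrinsics and any distortion apply to the point x, -y, -z); pixel columns grow to the right and rows downward; lengths in m; the calibration is good to about 2 mm. A picture is of the moment at which its call begins: read the wrist's pose just before it. camera_info takes no time and is no camera call; for the wrist camera it gives the pose at the moment of the call.
- r.close_job(): hands the job in; it is judged then, once.
The state is a dict: "time_s": time; "joints": joint angles; "qd": joint speeds; "joint_torque": joint torques, N m; "tcp_pos": TCP position; "eef_rot": TCP orientation; "contact_force": force on the tool from outside, world axes, zero at the start; "moment": the same for the moment, N m; "gripper_width": finger opening in m; "gripper_force": force on a finger pad.
Only numpy, scipy, OpenCV 4.12 (cv2) and the standard library are available. Lean on these libraries where they do the work, as an engineer would, in place of code of your own. Each camera call takes 0.05 s, during which the arm holds its last target. There are 200 camera calls.

## Working session

There is one attempt and no reset: what is moved stays moved. The work goes in short steps, Python scripts to look and compute and a tool call to move; the robot and the scene stay as the last step left them, time stands still between calls to the robot, and variables do not carry over. Pictures are saved under pics/ and viewed, at most 10 in all, crops included, and the job is handed in when it is done.

Besides the shell and the picture viewer there is one more tool, called after "Call:" as name(argument=value, ...) on one line, values as JSON. jog_arm: Moves the arm, as the interface text tells. Its arguments: {"type":"object","properties":{"deltas":{"type":"array"},"force":{"type":"number"}},"required":["deltas"]}

```bash
mkdir -p pics; python3 - <<'E'
from plant import r
import cv2,numpy as np
for n in("scene","top"):
    cv2.imwrite(f"pics/{n}0.png",r.capture(n)); c=r.camera_info(n); print(n,{k:(np.round(v,4).tolist() if k=="view" else v) for k,v in c.items()})
s=r.get_state();print(s)
E
```

```text
scene {'fx': 511.7097046877849, 'fy': 511.7097046877849, 'cx': 316.7743516978947, 'cy': 190.51231361352345, 'view': [[-0.7426, -0.6697, -0.009, 0.2976], [0.3599, -0.4103, 0.8379, -0.3543], [-0.5648, 0.619, 0.5457, -1.094], [0.0, 0.0, 0.0, 1.0]]}
top {'fx': 381.16174333342497, 'fy': 381.16174333342497, 'cx': 328.8584363614506, 'cy': 194.68636144538794, 'view': [[-0.0097, -0.9997, 0.023, -0.126], [0.9957, -0.0075, 0.0925, -0.5521], [-0.0923, 0.0238, 0.9954, -1.0189], [0.0, 0.0, 0.0, 1.0]]}
{'time_s': 0.1, 'joints': array([-4.98988186e+01,  2.05862314e+01,  6.40363834e-01, -1.67205666e-02,
       -7.01346692e+01, -1.65083114e+01]), 'qd': array([-0.04770658, -0.03722639,  0.12902784,  0.06698676, -0.01905013,
       -0.10716408]), 'joint_torque': array([-9.47032167e-04, -5.84159231e+01,  2.93752599e+01,  7.01544598e+00,
        1.01544600e-02, -5.07614857e-05]), 'tcp_pos': array([ 0.26999534, -0.61822499,  0.24474214]), 'eef_rot': array([ 1.79918316e+02, -7.81540166e-03, -1.56412817e+02]), 'contact_force': array([-0.41824397,  0.05694309,  0.57075185]), 'moment': array([ 0.02765609, -0.020289  , -0.00833416]), 'gripper_force': 0.0, 'gripper_width': 0.08779991444573654}
```

View pics/scene0.png

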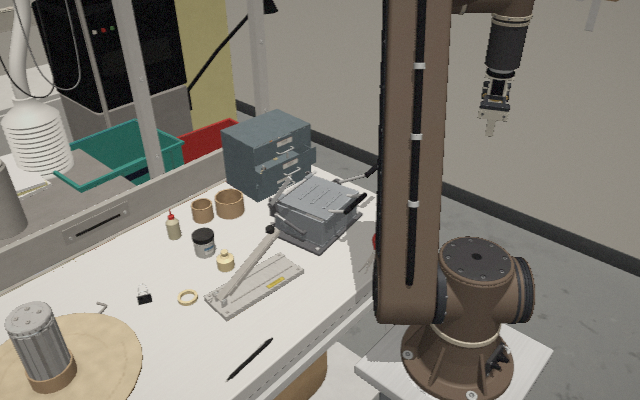

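View pics/top0.png

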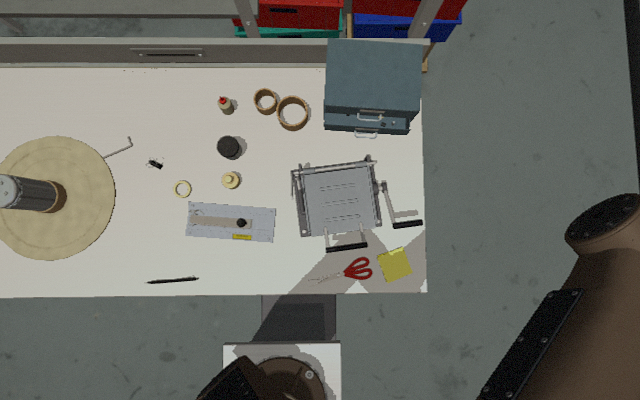

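The top view shows the press (hood about (342,200)), its handle bar at (347,247), the lever grip at (407,224), the pad at (394,265), jar (229,147) and weight (231,180). In the scene view the bar is near (355,203) and the lever grip near (371,171).

```bash
cat > h.py <<'E'
import numpy as np,cv2
def ray(c,uv):
    V=np.array(c["view"]);R,t=V[:3,:3],V[:3,3]
    d=np.array([(uv[0]-c["cx"])/c["fx"],-(uv[1]-c["cy"])/c["fy"],-1.])
    d=R.T@d; return -R.T@t,d/np.linalg.norm(d)
def onz(c,uv,z):
    o,d=ray(c,uv); return o+d*(z-o[2])/d[2]
def tri(*cu):
    A=np.zeros((3,3));b=np.zeros(3);rs=[ray(c,u) for c,u in cu]
    for o,d in rs:
        P=np.eye(3)-np.outer(d,d);A+=P;b+=P@o
    X=np.linalg.solve(A,b);return X,[round(float(np.linalg.norm((np.eye(3)-np.outer(d,d))@(X-o))),4) for o,d in rs]
def proj(c,X):
    p=np.array(c["view"])@np.r_[X,1];return np.array([c["cx"]-c["fx"]*p[0]/p[2],c["cy"]+c["fy"]*p[1]/p[2]])
E
python3 - <<'E'
from h import *
from plant import r
ims={}
for n,boxes in(("top",[(315,235,375,260),(388,214,428,232)]),("scene",[(338,185,368,218),(358,160,380,182)])):
    im=cv2.imread(f"pics/{n}0.png");m=(im.max(2)<45).astype(np.uint8)
    for b in boxes:
        x0,y0,x1,y1=b;k,l,s,ce=cv2.connectedComponentsWithStats(m[y0:y1,x0:x1]);
        for i in range(1,k):
            if s[i,4]>15:
                pts=np.argwhere(l==i)[:,::-1].astype(np.float32)
                print(n,b,s[i,4],ce[i]+[x0,y0],(cv2.boxPoints(cv2.minAreaRect(pts))+[x0,y0]).round(1).tolist())
a=cv2.imread("pics/top0.png")[140:290,280:440];b=cv2.imread("pics/scene0.png")[140:260,255:415]
cv2.imwrite("pics/crop1.png",np.vstack([cv2.resize(a[:148],None,fx=3,fy=2,interpolation=2)[:0],cv2.resize(a,(480,300)) if 0 else np.hstack([cv2.resize(a,(400,375)),cv2.resize(b,(400,300)) if 0 else cv2.copyMakeBorder(cv2.resize(b,(400,300)),0,75,0,0,0)])][1:]))
E
```

```text
top (315, 235, 375, 260) 187 [346.88235294 246.95721925] [[325.8, 247.6], [366.0, 241.9], [366.6, 246.5], [326.5, 252.2]]
top (388, 214, 428, 232) 151 [407.09271523 223.8807947 ] [[392.6, 223.2], [420.9, 219.2], [421.6, 224.5], [393.4, 228.5]]
scene (338, 185, 368, 218) 126 [354.58730159 203.27777778] [[342.5, 211.5], [363.0, 191.0], [366.5, 194.5], [346.0, 215.0]]
scene (358, 160, 380, 182) 134 [373.8358209  169.49253731] [[365.0, 160.0], [379.0, 160.0], [379.0, 181.0], [365.0, 181.0]]
```

View pics/crop1.png

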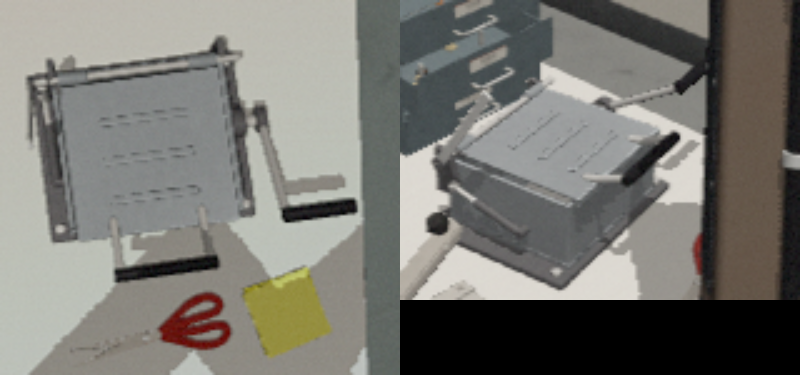

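The crops show the bar clear in both views; in the scene view the lever grip is partly hidden by the arm, only its left end showing near (368,175).

```bash
python3 - <<'E'
from h import *
from plant import r
T,S=r.camera_info("top"),r.camera_info("scene")
bar=tri((T,(346.6,247.0)),(S,(354.6,203.3)));print("bar",bar)
l=tri((T,(326.2,249.9)),(S,(344.2,213.2)));rr=tri((T,(366.3,244.2)),(S,(364.8,192.8)));print("ends",l,rr,np.linalg.norm(l[0]-rr[0]))
v=onz(T,(326.2,249.9),.124)-onz(T,(366.3,244.2),.124);yaw=np.arctan2(-v[0],v[1]);print("len",np.linalg.norm(v),"yaw",np.degrees(yaw))
a,b=onz(T,(393,225.8),.139),onz(T,(421.3,221.8),.139);v=a-b;print("lever",np.linalg.norm(v),np.degrees(np.arctan2(-v[0],v[1])),(a+b)/2)
print("lev left end tri",tri((T,(393.2,225.8)),(S,(368,175.3))))
B=onz(T,(346.6,247),.124)
for y in(yaw,):
  R=np.array([[np.cos(y),-np.sin(y),0],[np.sin(y),np.cos(y),0],[0,0,1]])
  o=B-R@[65-.204e3*np.cos(.108),0,0]*1 if 0 else B-R@np.array([.065-.204*np.cos(.108),0,.124]);print("origin",o)
  print("pred lever grip",o+R@[-.1017,-.160,.139],"centre of bar",o+R@[-.1017,-.155,.139])
  for p in([-.1,.115,.01],[-.1,-.115,.01],[.065,.083,.102],[-.1,.083,.102]):print(p,proj(T,o+R@p).round(1))
E
```

```text
bar (array([ 0.41381219, -0.16973984,  0.12136315]), [0.0019, 0.0019])
ends (array([ 0.40746118, -0.1191165 ,  0.11907535]), [0.0023, 0.0023]) (array([ 0.41933555, -0.21867364,  0.12825496]), [0.0005, 0.0005]) 0.10068211659132317
len 0.0997856458384606 yaw 7.39689967520155
lever 0.07035985250655502 7.429038718600077 [ 0.46776629 -0.31873735  0.139     ]
lev left end tri (array([ 0.46221626, -0.28581021,  0.1359505 ]), [0.0013, 0.0013])
origin [ 0.54913332 -0.15306231  0.        ]
pred lever grip [ 0.46887836 -0.32482386  0.139     ] centre of bar [ 0.46823465 -0.31986547  0.139     ]
[-0.1, 0.115, 0.01] [300.5 237.3]
[-0.1, -0.115, 0.01] [382.7 225.8]
[0.065, 0.083, 0.102] [302.6 172. ]
[-0.1, 0.083, 0.102] [311.3 236.3]
```

Call:
jog_arm(deltas=[[[-1,2.8,4.2,0.2,0.184],[-1,2.9,4.2,0,0.184],[-1,2.8,4.2,0,0.184],[-1,2.9,4.2,0,0.184],[-1,2.8,4.2,0,0.184],[-1,2.9,4.2,0,0.184],[-1,2.8,4.1,0,0.184],[-1,0,0,0,0]]], force=30)

```text
time_s: 1.1
tcp_pos: [0.4707, -0.3231, 0.2473]
eef_rot: [-180.0, 0.0, -82.3]
contact_force: [-0.3, -0.3, 0.7]
gripper_width: 0.0133
gripper_force: 0.0
```

```bash
python3 - <<'E'
from plant import r
import cv2
for n in("wrist","scene"): cv2.imwrite(f"pics/{n}1.png",r.capture(n))
import numpy as np
w=cv2.imread("pics/wrist1.png");s=cv2.imread("pics/scene1.png")
cv2.imwrite("pics/c2.png",np.hstack([cv2.resize(w,(480,300)),s[60:360,220:540]]))
s=r.get_state();print(s["time_s"],s["tcp_pos"],s["eef_rot"],s["contact_force"],s["gripper_width"],s["joints"])
E
```

```text
1.2 [ 0.46920765 -0.32507189  0.24728524] [ 1.79964716e+02  1.49438090e-02 -8.25950497e+01] [-0.50329461 -0.15563968  0.29953782] 0.005365984052484817 [-1.50807404e+01  1.07429841e+01 -1.25777116e+01 -3.40995831e-04
 -6.67176212e+01  2.24858302e+01]
```

View pics/c2.png

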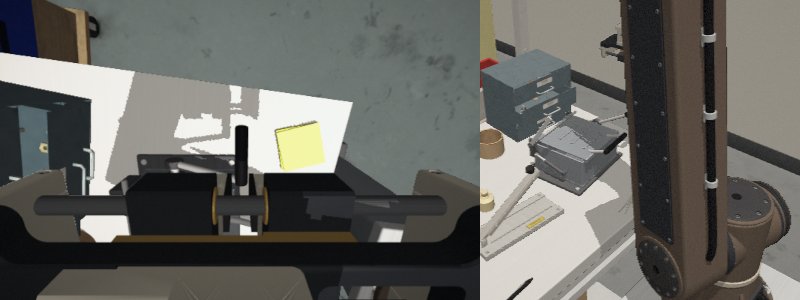

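The wrist view shows the lever grip centred under the jaws' centre line (crop pixel (241,155)), with the wide side of the gripper body along the press's x, clear of the hood.

Call:
jog_arm(deltas=[[[-1,0,0,-2.5,0],[-1,0,0,-2.5,0],[-1,0,0,-2.0,0],[-1,-0.3,0,-1.0,0],[-1,-0.5,-0.1,-1.0,0],[-1,-0.4,0,-1.0,0],[-1,-0.2,0,-1.0,0],[-1,0,0,0,0]]])

```text
time_s: 2.2
tcp_pos: [0.4532, -0.3271, 0.1373]
eef_rot: [179.9, 0.0, -82.7]
contact_force: [-3.6, 0.2, 4.1]
gripper_width: 0.0003
gripper_force: 2.0
```

```bash
python3 - <<'E'
from plant import r
import cv2,numpy as np
w=r.capture("wrist");t=r.capture("top")
cv2.imwrite("pics/c3.png",np.hstack([w[100:360,160:480],cv2.resize(t[140:270,330:450],(480,520))[:260*1]]) if 0 else np.hstack([cv2.resize(w[100:360,200:440],(480,520)),cv2.resize(t[150:280,360:440],(320,520))]))
s=r.get_state();print(s["tcp_pos"],s["contact_force"],s["moment"])
E
```

```text
[ 0.454497   -0.32705841  0.13796634] [-3.9193407   0.88581998  5.01959308] [-0.05814158  1.36036344  0.05666463]
```

View pics/c3.png

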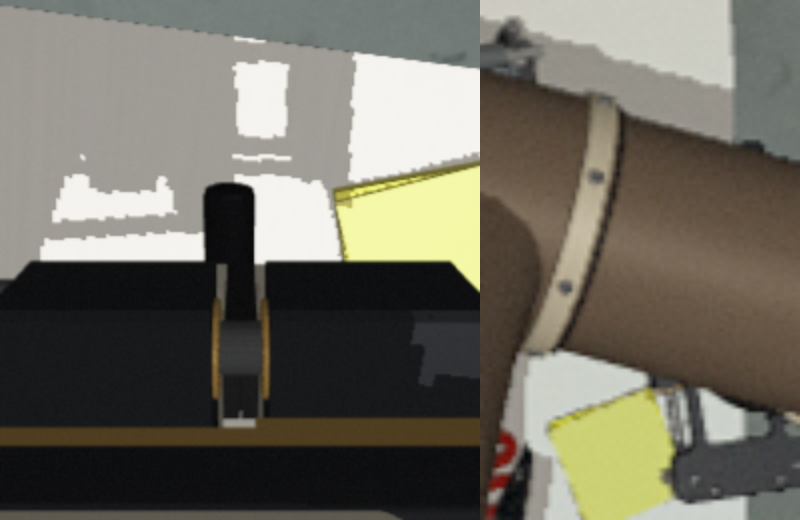

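The bar (crop x≈229) sits about 4 mm behind the closed fingers' middle (x≈241), and the tips are narrow, so I recentre before pushing on.

Call:
jog_arm(deltas=[[[-1,0.2,0,0,0],[-1,0.3,0,-0.2,0],[-1,0,0,-0.5,0],[-1,0,0,0,0]]])

```text
time_s: 2.8
tcp_pos: [0.461, -0.3267, 0.1303]
eef_rot: [-179.9, -0.0, -82.6]
contact_force: [-0.7, -1.0, 4.3]
gripper_width: 0.0003
gripper_force: 1.4
```

Call:
jog_arm(deltas=[[[-1,-0.1,0,-1.0,0],[-1,-0.1,0,-1.0,0],[-1,-0.1,0,-1.0,0],[-1,0,0,-1.0,0],[-1,0.2,0,-1.0,0],[-1,0.1,0,-0.6,0],[-1,0,0,0,0]]])

```text
time_s: 3.68
tcp_pos: [0.4598, -0.3263, 0.0739]
eef_rot: [179.9, 0.0, -82.6]
contact_force: [-3.5, -0.4, 5.2]
gripper_width: 0.0007
gripper_force: 2.1
```

Call:
jog_arm(deltas=[[[-1,0.2,0,-0.1,0],[-1,0.1,0,-0.2,0],[-1,0,0,-0.1,0],[-1,0,0,0,0]]])

```text
time_s: 4.18
tcp_pos: [0.4621, -0.3264, 0.0718]
eef_rot: [179.9, 0.0, -82.6]
contact_force: [-9.0, 2.7, 18.6]
gripper_width: 0.0001
gripper_force: 9.7
```

That is the stop (force jumped to 19 N). Now ease back.

Call:
jog_arm(deltas=[[[-1,0,0,1.0,0],[-1,-0.1,0,1.5,0],[-1,-0.1,0,1.5,0],[-1,0.2,0,1.5,0],[-1,0.3,0,1.5,0],[-1,0.4,0,1.3,0],[-1,0.6,0,1.3,0],[-1,0,0,1.0,0]]])

```text
time_s: 5.18
tcp_pos: [0.4763, -0.3265, 0.1769]
eef_rot: [180.0, 0.0, -82.6]
contact_force: [-0.3, -0.3, -0.8]
gripper_width: 0.0002
gripper_force: 0.0
```

Call:
jog_arm(deltas=[[[-1,0,0,1.5,0],[-1,0,0,3.0,0],[-1,0,0,3.0,0],[-1,0,0,0,0]]])

```text
time_s: 5.68
tcp_pos: [0.477, -0.3271, 0.2546]
eef_rot: [-179.8, -0.1, -82.6]
contact_force: [-0.3, 0.0, -1.1]
gripper_width: 0.0006
gripper_force: 0.0
```

Call:
jog_arm(deltas=[[[-0.2,-1.5,4.0,-1.0,0],[-0.2,-1.5,4.0,-1.0,0],[-0.2,-1.6,4.0,-1.0,0],[-0.2,-1.5,3.7,-1.0,0],[-0.2,0,0,0,0],[-0.2,0,0,0,0]]])

```text
time_s: 6.42
tcp_pos: [0.4153, -0.1696, 0.2117]
eef_rot: [-180.0, -0.0, -82.6]
contact_force: [0.1, 0.1, -0.2]
gripper_width: 0.0347
gripper_force: 0.0
```

```bash
python3 - <<'E'
from plant import r
import cv2,numpy as np
s=r.get_state();np.save("wv.npy",np.array(r.camera_info("wrist")["view"]));c=r.camera_info("wrist");print(c["fx"],c["cx"],c["cy"])
w=r.capture("wrist");t=r.capture("scene");cv2.imwrite("pics/w4.png",w)
print(s["tcp_pos"],s["eef_rot"],s["gripper_width"])
from h import proj
for X in([.414,-.1697,.124],[.4193,-.2187,.124]):print(X,proj(c,X))
cv2.imwrite("pics/c4.png",np.hstack([w[0:400,120:520],cv2.resize(t[140:260,270:390],(400,400))]))
E
```

```text
288.00086170239314 319.9006688763408 199.72004237893245
[ 0.41528662 -0.16963706  0.21173954] [-1.79997411e+02 -1.30358990e-02 -8.25611295e+01] 0.034684725755783324
[0.414, -0.1697, 0.124] [321.27902787 211.04406452]
[0.4193, -0.2187, 0.124] [322.76633867 151.03517573]
```

View pics/c4.png

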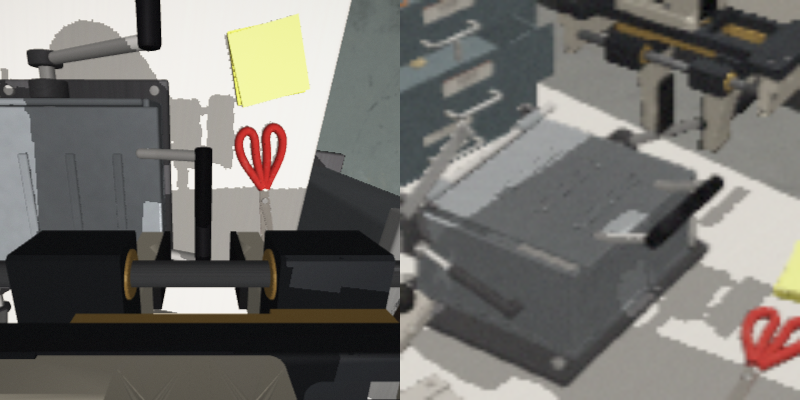

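The wrist view shows the bar at crop columns 196–212 (image ≈324), right end at row ≈148, between the open fingers (jaw gap columns 168–232); the lever is back at rest.

```bash
python3 - <<'E'
from h import *
from plant import r
c=dict(r.camera_info("wrist"));c["view"]=np.load("wv.npy");T,S=r.camera_info("top"),r.camera_info("scene")
w=cv2.imread("pics/w4.png");m=w.max(2)<60
for y in(155,180,205,220):
    xs=np.flatnonzero(m[y,300:345])+300;u=(xs.min()+xs.max())/2;X=onz(c,(u,y),.124);print(y,xs.min(),xs.max(),X.round(4),"at mid y:",X[0]-(-.1697-X[1])*np.tan(np.radians(7.4)))
col=m[:,324];e=148
while m[e,324]:e-=1
print("end",e);print(tri((c,(324,e+1)),(T,(366.6,244.2)),(S,(365.3,192.3))))
E
```

```text
155 315 331 [ 0.4187 -0.2157  0.124 ] at mid y: 0.4127400882545609
180 315 331 [ 0.4161 -0.1959  0.124 ] at mid y: 0.41266355259138987
205 315 330 [ 0.4137 -0.175   0.124 ] at mid y: 0.4129981845272459
220 315 330 [ 0.412 -0.162  0.124] at mid y: 0.41295429946505147
end 146
(array([ 0.41920758, -0.22090543,  0.12839802]), [0.0014, 0.0012, 0.0007])
```

Call:
jog_arm(deltas=[[[-0.2,-0.2,0,-2.5,0],[-0.2,0,0,-2.5,0],[-0.2,0,0,-2.0,0],[-0.2,0,0,-1.5,0],[-0.2,0,0,0,0]]])

```text
time_s: 7.15
tcp_pos: [0.4126, -0.1702, 0.1255]
eef_rot: [179.8, 0.0, -82.7]
contact_force: [0.6, 0.3, 0.4]
gripper_width: 0.0353
gripper_force: 0.0
```

Call:
jog_arm(deltas=[[[-1,0,0,0,0],[-1,0,0,0,0],[-1,0,0,0,0],[-1,0,0,0,0]]], force=30)

```text
time_s: 7.65
tcp_pos: [0.4131, -0.1697, 0.1271]
eef_rot: [-180.0, -0.0, -82.6]
contact_force: [-2.3, 0.3, 5.1]
gripper_width: 0.0131
gripper_force: 30.0
```

Call:
jog_arm(deltas=[[[-1,0.16,0.02,1.0,0],[-1,0.16,0.02,1.0,0],[-1,0.26,0.03,0.98,0],[-1,0.26,0.03,0.98,0],[-1,0.35,0.05,0.95,0],[-1,0.35,0.05,0.95,0],[-1,0.45,0.06,0.92,0],[-1,0.45,0.06,0.92,0]]])

```text
time_s: 8.65
tcp_pos: [0.4359, -0.1667, 0.2038]
eef_rot: [179.8, 0.0, -82.6]
contact_force: [-5.1, -5.0, -2.6]
gripper_width: 0.0129
gripper_force: 30.0
```

Call:
jog_arm(deltas=[[[-1,0.53,0.07,0.87,0],[-1,0.54,0.07,0.86,0],[-1,0.61,0.08,0.81,0],[-1,0.62,0.08,0.81,0],[-1,0.7,0.09,0.74,0],[-1,0.69,0.09,0.74,0],[-1,0,0,0,0]]])

```text
time_s: 9.52
tcp_pos: [0.4712, -0.1623, 0.2536]
eef_rot: [179.6, -0.0, -82.6]
contact_force: [-17.0, -2.1, 11.8]
gripper_width: 0.0133
gripper_force: 30.0
```

```bash
cat > look.py <<'E'
import sys
from h import *
from plant import r
s=r.get_state();n=sys.argv[1];im={k:r.capture(k) for k in("scene","top","wrist")}
for k in im: cv2.imwrite(f"pics/{k}{n}.png",im[k])
print(s["time_s"],s["tcp_pos"],s["contact_force"],s["gripper_width"])
cv2.imwrite(f"pics/m{n}.png",np.hstack([cv2.resize(im["scene"][100:260,250:410],(480,480)),cv2.resize(im["wrist"],(320,200)) if 0 else cv2.copyMakeBorder(cv2.resize(im["wrist"],(320,200)),0,280,0,0,0)]))
E
python3 look.py 5
```

```text
9.525 [ 0.47121524 -0.16227235  0.25357789] [-16.97919605  -2.06011029  11.76778801] 0.013257943824442396
```

View pics/m5.png

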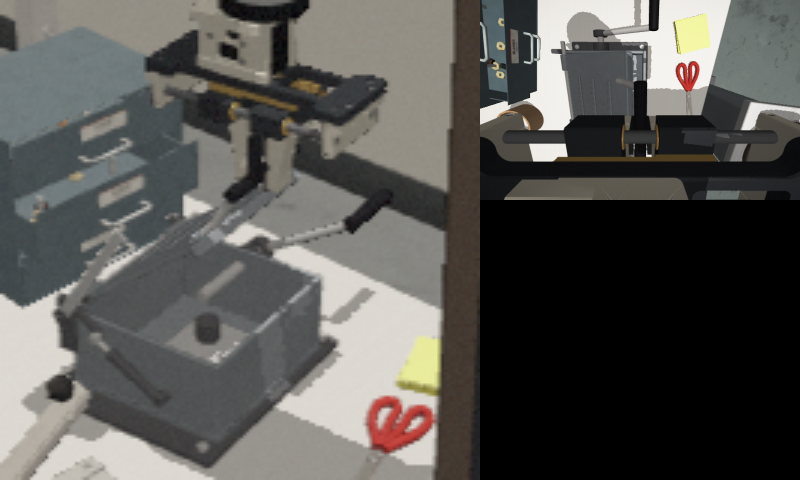

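The hood is held about half-way up (bar in the jaws at pixel (245,190)); the force is radial, outward from the hinge, so I shift the path out slightly as I go on.

Call:
jog_arm(deltas=[[[-1,-0.15,0,0.15,0],[-1,0.72,0.1,0.7,0],[-1,0.72,0.1,0.7,0],[-1,0.78,0.1,0.6,0],[-1,0.78,0.1,0.6,0],[-1,0,0,0,0]]])

```text
time_s: 10.42
tcp_pos: [0.5032, -0.1581, 0.2815]
eef_rot: [-180.0, -0.1, -82.6]
contact_force: [-4.4, -3.6, 3.9]
gripper_width: 0.0128
gripper_force: 30.0
```

Call:
jog_arm(deltas=[[[-1,0.7,0.09,0.46,0],[-1,0.71,0.09,0.42,0],[-1,0.72,0.09,0.37,0],[-1,0.73,0.1,0.33,0],[-1,0.74,0.1,0.29,0],[-1,0,0,0,0],[-1,0,0,0,0]]])

```text
time_s: 11.3
tcp_pos: [0.5399, -0.1534, 0.3004]
eef_rot: [-179.8, -0.1, -82.6]
contact_force: [-2.5, -4.0, 4.9]
gripper_width: 0.0129
gripper_force: 30.0
```

```bash
sed -i 's/\[100:260,250:410\],(480,480)/[90:230,255:355],(400,560)/; s/0,280,0,0,0/0,360,0,0,0/' look.py; python3 look.py 6
```

```text
11.3 [ 0.53993867 -0.15342387  0.30036613] [-2.49743568 -4.01357378  4.88080276] 0.012889250035815666
```

View pics/m6.png

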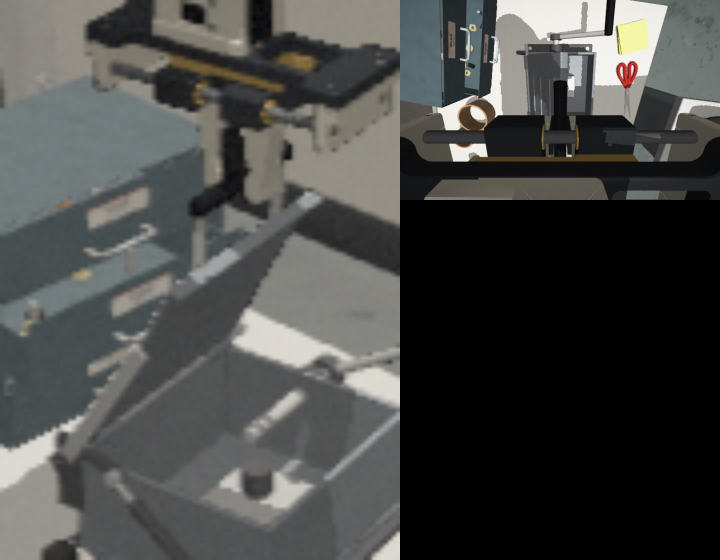

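The picture shows the hood past the index arm: plate's front corners at crop (178,293) and (318,197), the bar's left end at (200,208), the index tip at (140,350).

```bash
cat > ang.py <<'E'
from h import *
from plant import r
S=r.camera_info("scene");y=np.radians(7.4);R=np.array([[np.cos(y),-np.sin(y),0],[np.sin(y),np.cos(y),0],[0,0,1]]);o=np.array([.550,-.153,0])
def pa(uv,py):
    c,d=ray(S,uv);c=R.T@(c-o);d=R.T@d;X=c+d*(py-c[1])/d[1];f=.065-X[0];u=X[2]-.102
    return X.round(4),"r %.4f a %.3f"%(np.hypot(f,u),np.arctan2(u,f))
E
python3 - <<'E'
from ang import *
for n,p,py in(("PL",(178,293),.083),("PR",(318,197),-.083),("bar",(196,210),.052),("idx",(143,350),.111)):print(n,pa((255+p[0]/4,90+p[1]/4),py))
for th in(.95,1.0,1.05,1.1,1.15):
    f=lambda a,q,py:((proj(S,o+R@[.065-q*np.cos(a),py,.102+q*np.sin(a)])-[255,90])*4).round(0)
    print(th,f(th,.1655,.083),f(th,.1655,-.083),f(th+.108,.204,.052),"idx",f(1,.135,.111))
E
```

```text
PL (array([-0.0168,  0.083 ,  0.2454]), 'r 0.1650 a 1.052')
PR (array([-0.0151, -0.083 ,  0.2417]), 'r 0.1610 a 1.050')
bar (array([-0.0097,  0.052 ,  0.2891]), 'r 0.2014 a 1.191')
idx (array([-0.0087,  0.111 ,  0.2144]), 'r 0.1344 a 0.991')
0.95 [197. 311.] [338. 210.] [229. 233.] idx [142. 348.]
1.0 [188. 302.] [329. 201.] [217. 223.] idx [142. 348.]
1.05 [179. 293.] [321. 193.] [205. 213.] idx [142. 348.]
1.1 [169. 284.] [312. 185.] [193. 204.] idx [142. 348.]
1.15 [160. 276.] [303. 178.] [181. 195.] idx [142. 348.]
```

Call:
jog_arm(deltas=[[[-1,0.38,0.05,0.15,0],[-1,0.37,0.05,0.14,0],[-1,0,0,0,0],[-1,0,0,0,0]]])

```text
time_s: 11.95
tcp_pos: [0.5473, -0.1524, 0.3029]
eef_rot: [-179.9, -0.1, -82.6]
contact_force: [-2.0, -4.7, 5.6]
gripper_width: 0.0131
gripper_force: 30.0
```

Call:
jog_arm(deltas=[[[-1,-0.47,-0.06,-0.18,0],[-1,-0.47,-0.06,-0.2,0],[-1,-0.47,-0.06,-0.21,0],[-1,-0.47,-0.06,-0.22,0],[-1,-0.46,-0.06,-0.24,0],[-1,-0.46,-0.06,-0.25,0],[-1,-0.45,-0.06,-0.26,0],[-1,0,0,0,0]]])

```text
time_s: 12.95
tcp_pos: [0.515, -0.1565, 0.2876]
eef_rot: [-179.8, -0.1, -82.6]
contact_force: [-1.6, -4.6, 6.0]
gripper_width: 0.013
gripper_force: 30.0
```

```bash
python3 look.py 7
```

```text
12.95 [ 0.514989   -0.15654842  0.2875882 ] [-1.55468153 -4.578611    6.03898795] 0.013009409218918213
```

View pics/m7.png

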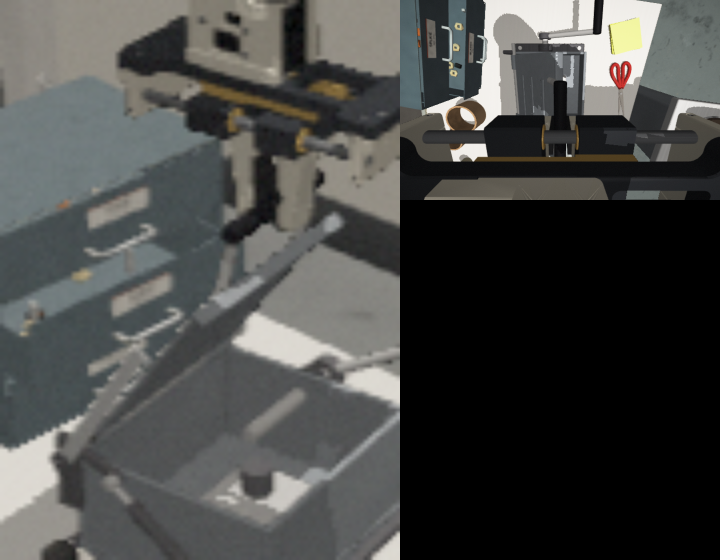

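The hood is now just below the index arm: plate corner at crop (199,313), bar end at (230,235). That matches 0.93–0.95 rad, about 4° below balance.

Call:
jog_arm(deltas=[[[-1,0,0,0,0],[-1,0,0,0,0],[-1,0,0,0,0],[-1,0,0,0,0]]])

```text
time_s: 13.6
tcp_pos: [0.5152, -0.1565, 0.2877]
eef_rot: [-179.8, -0.1, -82.6]
contact_force: [-3.3, -3.8, 7.2]
gripper_width: 0.0129
gripper_force: 30.0
```

```bash
python3 -c "
from plant import r
s=r.get_state();print(s['tcp_pos'],s['qd'].round(2),s['gripper_force']);print(r.close_job())"
```

```text
[ 0.51522427 -0.15649324  0.28768252] [-0.06 -0.02 -0.04 -0.01  0.06 -0.02] 29.993335604667664
the job is handed in; nothing more can be done
None
```

I swung the lever to its stop and let it spring back, took the hood past balance (to about 1.1 rad) and eased it back; the gripper now holds it still about 4° below balance, the loose things were not touched, and the job is handed in at 13.6 s (no verdict shown).

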